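Load and run the bench demagnetiser

ROBOT

A 6-joint arm with a two-finger parallel gripper is mounted at the origin on a cart in front of the work surface, level with it; the furniture and walls round the work are solid. World frame = base frame: x ahead of the robot, y to its left, z up, the work surface at z = 0. Lengths are in m, angles in degrees, forces in N, time in s.
With the tool pointing down it reaches from about 0.4 to 0.825 m from the base axis. Payload 7 kg.
Tool frame: the origin (TCP) lies midway between the tips of the shut fingers; the grasp point (between the pads) lies 19 mm behind it; z points along the fingers, y is the direction in which the jaws open and shut (so a half turn about z gives the same grasp; the last joint's range is limited). The gripper opens to 88 mm and grips with 3 to 60 N. Pads are 19 mm wide; open, the fingers measure 130 mm over their backs; the gripper's body (78 mm by 193 mm) begins 47 mm behind the grasp point.
Start: joints at [-51.331, 20.546, 0.682, 0, -70.136, -16.507], TCP at [0.255, -0.625, 0.227] pointing down, gripper open.
Joint ranges: [-176.03, 176.03], [-82.01, 121.73], [-58.28, 71.71], [-173.87, 95.51], [-174.79, -0.11], [-173.66, 173.66]. Speed limits (degrees/s): [136.94, 136.94, 172.46, 180, 180, 180].

INTERFACE

Orientations are given as a 3x3 rotation matrix whose columns are the frame's x, y, z axes.
In Python, from rig import robot gives the robot as it stands. Calls block until the motion is done:
- robot.goto(position, orientation): joint-space move of the TCP to a pose.
- robot.servo_line(position, ori=None, speed=0.15): straight line of the TCP; ori=None keeps the orientation; speed is the mean speed in m/s.
- robot.movej(angles): joint-space move.
- robot.move_gripper(opening): opening from 0.0 (shut) to 1.0 (fully open); the grip force is fixed at half the most; returns when the fingers have stopped.
- robot.dwell(seconds).
- robot.ik(position, orientation): joint angles nearest the present ones, or None.
- robot.grab_frame(name): name is "scene" or "top" or "wrist"; returns (picture, depth): 480x640x3 uint8, red, green, blue; 480x640 float32, m along the optical axis (not along the pixel's ray), 0 where there is no reading.
- robot.camera_info(name): a dict with "vfov" (degrees; the focal length in pixels is half the picture's height over the tangent of half this angle, whatever the lens; pixels are square), "cx", "cy" (the principal point, pixels), "k1" (the pictures are not rectified: a ray, as slopes to the right and down, at radius r is drawn at 1 + k1 r^2 times it, then the intrinsics apply), "view" (4x4, takes a point from world to camera coordinates); the wrist camera has in their place "T_tool_cam" (4x4, takes a point from camera to tool coordinates, whose origin is the TCP and whose axes are the flange's). Camera axes: x right, y down, z forward; pixel columns grow to the right and rows downward; lengths in m; the calibration is good to about 2 mm. A picture is of the moment at which its call begins: read the wrist's pose just before it. camera_info takes no time and is no camera call.
A pose or a line that the arm cannot do raises robot.Unreachable and nothing moves.
- robot.job_done(): hands the job in, once; it reports no verdict.
Readings, each from a call of its own:
- robot.read_t(): time.
- robot.read_qpos(): joint angles.
- robot.read_qvel(): joint speeds.
- robot.read_effort(): joint torques, N m.
- robot.read_position(): TCP position.
- robot.read_tcp_rot(): TCP orientation.
- robot.read_force(): force on the tool from outside, world axes, zero at the start.
- robot.read_ft_torque(): the same for the moment, N m.
- robot.read_grip_width(): opening from 0.0 (shut) to 1.0 (fully open).
Only numpy, scipy, OpenCV 4.12 (cv2) and the standard library are available. Lean on these libraries where they do the work, as an engineer would, in place of code of your own. Each camera call takes 0.05 s, during which the arm holds its last target. There are 200 camera calls.

TASK

Demagnetise the gauges: pull every plug gauge out of the wooden rack and lift every setting ring off its post, and put them all, with the setting ring that lies loose on the bench, down in the bed of the demagnetiser, inside its rim, the plug gauges lying down. Only when everything is lying in the bed, flip the toggle switch on the unit's right over to on (away from the robot), leave it on for five seconds and flip it back off. Leave the other things on the bench where they are.

Things in the scene. Friction and masses are not known exactly. Their poses are not given: they have to be found in the camera images.
- bed (a point): Centre of the bed surface (the black inner floor) of the demagnetiser, a low grey fixed unit; the surface is 30 mm above the table. The inner floor measures 220 mm along its x by 280 mm along its y and is enclosed by a rim 12 mm thick that stands 18 mm above the bed. x points to the back (away from the robot at yaw 0), y to the left, z up. A grey switch box (95 x 70 x 44 mm high) is attached to its right (-y) side.
- switch (a joint): Toggle switch lever on top of the switch box. -0.45 rad = off, leaning to the unit's -x (towards the robot); +0.45 rad = on, leaning to the unit's +x. It has a snap-over action: it falls back if let go before upright (0) and snaps over by itself once past it. About 2 to 3 N at its tip moves it.
- switch_tip (a point): Centre of the rounded end of the toggle lever, which is a steel bat handle 70 mm long, 8 to 13 mm thick; the point moves with the lever.
- switch_pivot (a point): Pivot of the toggle lever (fixed), 48 mm above the table; same axes as bed, the lever swings in the x-z plane.
- gauge_rack: Fixed wooden block, 50 mm (x) by 210 mm (y) by 62 mm high, origin at the centre of its underside. Four round upright holes of 17 mm diameter along its y, at y = -75, -25, 25 and 75 mm; each may hold a plug gauge, whose handle rests on the block's top.
- ring_stand: Fixed stand, 70 mm (x) by 185 mm (y), origin at the centre of its underside, with two upright posts of 17 mm diameter at y = -55 and 55 mm. Each post has a shoulder 32 mm above the table, on which a ring lies, and ends 82 mm above the table.
- plug_1_center (a point): Plug gauge (may be absent: None), 135 mm long, 0.12 kg: steel shank 14 mm thick, 55 mm long; above it a six-sided aluminium handle 18 mm across flats, 80 mm long. Point half-way along its length (12.5 mm above the handle's lower end); z along it from shank tip to handle end, x square to two flats. Starts upright in a rack hole, top 142 mm above the table; must rise 55 mm to leave the hole.
- plug_2_center (a point): Plug gauge (may be absent: None), 135 mm long, 0.12 kg: steel shank 14 mm thick, 55 mm long; above it a six-sided aluminium handle 18 mm across flats, 80 mm long. Point half-way along its length (12.5 mm above the handle's lower end); z along it from shank tip to handle end, x square to two flats. Starts upright in a rack hole, top 142 mm above the table; must rise 55 mm to leave the hole.
- plug_3_center (a point): Plug gauge (may be absent: None), 135 mm long, 0.12 kg: steel shank 14 mm thick, 55 mm long; above it a six-sided aluminium handle 18 mm across flats, 80 mm long. Point half-way along its length (12.5 mm above the handle's lower end); z along it from shank tip to handle end, x square to two flats. Starts upright in a rack hole, top 142 mm above the table; must rise 55 mm to leave the hole.
- plug_4_center (a point): Plug gauge (may be absent: None), 135 mm long, 0.12 kg: steel shank 14 mm thick, 55 mm long; above it a six-sided aluminium handle 18 mm across flats, 80 mm long. Point half-way along its length (12.5 mm above the handle's lower end); z along it from shank tip to handle end, x square to two flats. Starts upright in a rack hole, top 142 mm above the table; must rise 55 mm to leave the hole.
- ring_1_center (a point): Setting ring (may be absent: None): plain steel ring, 58 mm outside, 32 mm bore, 30 mm high, 0.22 kg. This point is its centre, half-way up; z along the bore. It starts flat round a post of the ring stand on the shoulder and must rise 50 mm to clear the post.
- ring_2_center (a point): Setting ring (may be absent: None): plain steel ring, 58 mm outside, 32 mm bore, 30 mm high, 0.22 kg. This point is its centre, half-way up; z along the bore. It starts flat round a post of the ring stand on the shoulder and must rise 50 mm to clear the post.
- ring_3_center (a point): A third setting ring of the same kind and size, always there; it starts lying flat on the bench between the demagnetiser and the rack and stand. Point at its centre, z along the bore.
- marker: Bystander, to be left alone: blue marker pen, 16 x 137 x 18 mm, lying at the left; origin at the centre of its underside.
- bearing_a: Bystander, to be left alone: ball bearing, 29 mm across, 10 mm high, lying at the back; origin at the centre of its underside.
- bearing_f: Bystander, to be left alone: ball bearing, 29 mm across, 10 mm high, lying at the left; origin at the centre of its underside.
There are look-alikes about, which are no part of the job. Leave any orange look-alike of the part that bears ring_3_center alone. What is shaped like the part that bears ring_2_center but yellow is not meant.

How it is judged (in metres and radians):
On the way, in this order (a step that is already met when the one before it is completed fails the run):
1. all plug gauges and setting rings present rest in the demagnetiser's bed (x of plug_1_center in the frame of bed between -0.105 and 0.105 m and y of plug_1_center in the frame of bed between -0.135 and 0.135 m and z of plug_1_center in the frame of bed between 0 and 0.055 m and linear speed of each of plug_1, plug_2, plug_3, plug_4, ring_1, ring_2, ring_3 below 0.03 m/s and angle between plug_1_center's own z axis and vertical between 1.15 and 1.99 rad and x of plug_2_center in the frame of bed between -0.105 and 0.105 m and y of plug_2_center in the frame of bed between -0.135 and 0.135 m and z of plug_2_center in the frame of bed between 0 and 0.055 m and angle between plug_2_center's own z axis and vertical between 1.15 and 1.99 rad and x of plug_3_center in the frame of bed between -0.105 and 0.105 m and y of plug_3_center in the frame of bed between -0.135 and 0.135 m and z of plug_3_center in the frame of bed between 0 and 0.055 m and angle between plug_3_center's own z axis and vertical between 1.15 and 1.99 rad and x of plug_4_center in the frame of bed between -0.105 and 0.105 m and y of plug_4_center in the frame of bed between -0.135 and 0.135 m and z of plug_4_center in the frame of bed between 0 and 0.055 m and angle between plug_4_center's own z axis and vertical between 1.15 and 1.99 rad and x of ring_1_center in the frame of bed between -0.105 and 0.105 m and y of ring_1_center in the frame of bed between -0.135 and 0.135 m and z of ring_1_center in the frame of bed between 0 and 0.055 m and x of ring_2_center in the frame of bed between -0.105 and 0.105 m and y of ring_2_center in the frame of bed between -0.135 and 0.135 m and z of ring_2_center in the frame of bed between 0 and 0.055 m and x of ring_3_center in the frame of bed between -0.105 and 0.105 m and y of ring_3_center in the frame of bed between -0.135 and 0.135 m and z of ring_3_center in the frame of bed between 0 and 0.055 m), for 0.3 s.
2. the toggle switch is snapped over to on and stays on for four seconds (value of joint switch above 0.35 rad), for 4 s.
3. the toggle switch is snapped back to off (value of joint switch below -0.35 rad), for 0.2 s.
At the end, for the whole second after the job is handed in: Every plug gauge and setting ring present is at rest with its centre inside the rim of the bed (within 105 mm along x and 135 mm along y of the bed's centre) and less than 55 mm above the bed, each plug gauge within 0.42 rad of lying level; the switch is off again (joint below -0.35) (all of step 1 and value of joint switch below -0.35 rad); the robot touches nothing.
It fails at once if a bystander is moved by more than 40 mm (distance of any of marker, bearing_a, bearing_f from where it was at the start of the episode above 0.04 m).
Of plug_1, plug_2, plug_3, plug_4 only 3 to 4 are there at a start; the rules pass over those that are not, and their reading is None.
Of ring_1, ring_2 only 1 to 2 are there at a start; the rules pass over those that are not, and their reading is None.
At some moment in a run one of ring_3 may be knocked a few centimetres aside while the robot is not near it.
Once in a run the grip may slacken for a moment while it holds something.
It also fails if it takes over 210 s, if anything falls off the work surface, if the arm or the gripper's body presses on something with over 40 N, if the wrist force passes 120 N, or if a joint passes its speed limit or range.

## Working session

There is one attempt and no reset: what is moved stays moved. The work goes in short steps, each a Python script; the robot and the scene stay as the last script left them, time stands still between calls to the robot, and variables do not carry over. Pictures are saved under pics/ and viewed, about 12 in all and at most 16, crops included, and the job is handed in when it is done.

```bash
ls; mkdir -p pics; python3 - <<'E'
from rig import robot
import cv2,numpy as np
for n in("scene","top"):
    p,d=robot.grab_frame(n); cv2.imwrite(f"pics/{n}0.png",p[:,:,::-1]); np.savez(f"pics/{n}0.npz",p=p,d=d)
    i=robot.camera_info(n); print(n,{k:(np.round(v,4).tolist() if k=='view' else v) for k,v in i.items()}, (d==0).mean())
print(robot.camera_info("wrist"), robot.read_t())
E
```

```text
pics
scene {'vfov': 57.60401322415948, 'cx': 328.77912113671823, 'cy': 240.9689611645628, 'k1': -0.0043961398566232475, 'view': [[-0.5409, -0.841, -0.0103, 0.3252], [-0.45, 0.2997, -0.8412, 0.3494], [0.7106, -0.4504, -0.5406, 0.9385], [0.0, 0.0, 0.0, 1.0]]} 0.004228515625
top {'vfov': 48.4120077855673, 'cx': 313.5305963599628, 'cy': 251.10681580104492, 'k1': -0.11234750341356066, 'view': [[0.0556, -0.9985, 0.0, -0.0073], [-0.9783, -0.0544, -0.2002, 0.5682], [0.1998, 0.0111, -0.9798, 1.426], [0.0, 0.0, 0.0, 1.0]]} 0.004078776041666667
{'vfov': 63.66880246222162, 'cx': 323.5539833549504, 'cy': 235.35257090256633, 'k1': -0.025218067584879815, 'T_tool_cam': array([[ 1.49235631e-03, -9.54889961e-01, -2.96956116e-01,
         8.10745749e-02],
       [ 9.99998335e-01,  1.11322454e-03,  1.44582606e-03,
        -6.36053950e-04],
       [-1.05002596e-03, -2.96957779e-01,  9.54890033e-01,
        -1.58328003e-01],
       [ 0.00000000e+00,  0.00000000e+00,  0.00000000e+00,
         1.00000000e+00]])} 0.1
```

View pics/scene0.png

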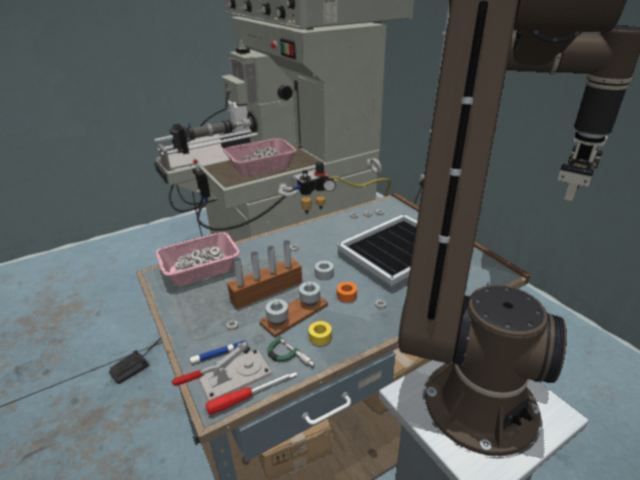

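View pics/top0.png

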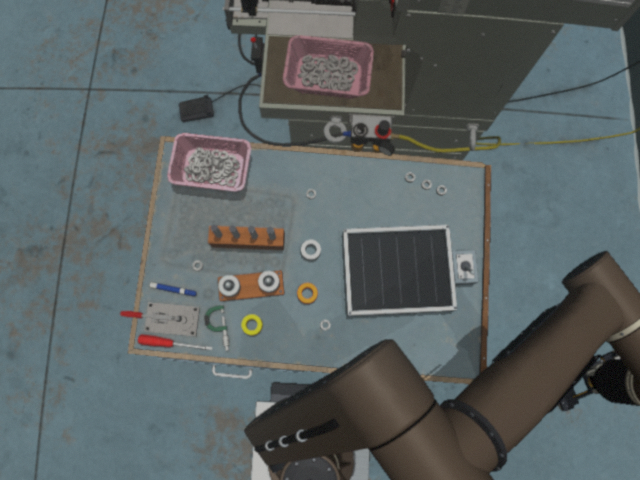

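The scene holds four plugs at top (215–272, 233), grey rings on the posts at (229, 286) and (268, 281), and a loose grey ring at (310, 249). The look-alikes are an orange ring at (307, 293), a yellow ring at (252, 325), and small bearings at (197, 265), (325, 324), (311, 193) and (410–442, 183). By the description I take the three grey 58 mm rings. The bed is at (400, 270) and the switch at (465, 267).

```bash
cat > h.py <<'E'
import cv2,numpy as np
from rig import robot
def K(i): f=240/np.tan(np.radians(i['vfov']/2)); return f
def undist(i,px):
    px=np.atleast_2d(np.asarray(px,float)); f=K(i)
    s=(px-[i['cx'],i['cy']])/f; u=s.copy()
    for _ in range(10): u=s/(1+i['k1']*(u**2).sum(1,keepdims=True))
    return u
def campose(name):
    i=robot.camera_info(name)
    if name=='wrist':
        T=np.eye(4); T[:3,:3]=robot.read_tcp_rot(); T[:3,3]=robot.read_position(); return i,T@i['T_tool_cam']
    return i,np.linalg.inv(i['view'])
def onplane(i,Tc,px,z):
    u=undist(i,px); d=np.c_[u,np.ones(len(u))]@Tc[:3,:3].T; o=Tc[:3,3]
    return o+d*((z-o[2])/d[:,2])[:,None]
def cloud(i,Tc,d):
    v,u=np.mgrid[:480,:640]; px=np.c_[u.ravel(),v.ravel()]
    un=undist(i,px); P=np.c_[un,np.ones(len(un))]*d.ravel()[:,None]
    return (P@Tc[:3,:3].T+Tc[:3,3]).reshape(480,640,3)
def comps(m,amin,amax=1e9):
    n,l,s,c=cv2.connectedComponentsWithStats(m.astype(np.uint8))
    return [(c[k],s[k],l==k) for k in range(1,n) if amin<=s[k,4]<=amax]
def down(a):  # jaw (tool y) direction at angle a (deg) in the world xy
    a=np.radians(a); y=np.array([np.cos(a),np.sin(a),0]); z=np.array([0,0,-1.]); return np.c_[np.cross(y,z),y,z]
E
python3 - <<'E'
from h import *
np.set_printoptions(precision=4,suppress=True)
i,T=campose("top"); D=np.load("pics/top0.npz"); p,d=D['p'],D['d']; W=cloud(i,T,d); z=W[...,2]
hsv=cv2.cvtColor(p,cv2.COLOR_RGB2HSV)
roi=np.zeros((480,640),bool); roi[140:375,135:490]=1
print("table z",np.median(z[200:220,320:340]))
# tall things by depth
for nm,lo,hi in(("plugtops",.115,.16),("posts/rings",.05,.095),("rim",.038,.06),("ring?",.02,.038)):
    for c,s,m in comps(roi&(z>lo)&(z<hi),8): print(nm,c,s,np.median(W[m],0))
print(robot.read_tcp_rot())
r=np.where((p.min(2)>150)&roi,1,0)
for c,s,m in comps(r,200):
    cn,_=cv2.findContours(m.astype(np.uint8),0,1); cn=max(cn,key=cv2.contourArea)
    R=cv2.minAreaRect(onplane(i,T,cn.reshape(-1,2),.048)[:,:2].astype(np.float32)); print("white",c,s,R)
E
```

```text
table z -0.0007254559123655024
plugtops [315.9143 140.7714] [310 140  16   4  35] [0.8683 0.0368 0.1233]
plugtops [335.25 140.75] [328 140  15   3  32] [ 0.8635 -0.0185  0.1393]
plugtops [375.2255 145.217 ] [351 140  44  16 235] [ 0.8626 -0.1387  0.1441]
plugtops [414.2909 142.6   ] [404 140  18   8  55] [ 0.8763 -0.2411  0.1269]
plugtops [471.898  146.1633] [469 140   7  11  49] [ 0.8671 -0.3973  0.1498]
plugtops [213.8852 228.9016] [210 225   9   9  61] [0.5963 0.2914 0.1408]
plugtops [232.5965 229.5965] [229 225   9  10  57] [0.5978 0.2416 0.1402]
plugtops [251.3103 230.1379] [247 226   9  10  58] [0.5987 0.1917 0.1395]
plugtops [270.1552 230.8966] [266 227   9   9  58] [0.599  0.141  0.1413]
posts/rings [208.6292 167.5061] [168 140  83  52 739] [0.7843 0.3307 0.0622]
posts/rings [275.1827 143.1923] [258 140  35   7 104] [0.8708 0.1521 0.0817]
posts/rings [356.6154 147.3846] [351 144  14   8  78] [ 0.8709 -0.0816  0.0839]
posts/rings [375.7273 148.6364] [372 145   9   8  44] [ 0.8743 -0.1379  0.0749]
posts/rings [451.8686 149.8321] [434 147  36   6 137] [ 0.8799 -0.3564  0.0864]
p
[... 4223 characters left out ...]
2 311  11   1  11] [ 0.4219 -0.3277  0.0314]
ring? [394.5 313. ] [391 313   8   1   8] [ 0.411  -0.2103  0.0262]
ring? [414.5 312. ] [411 312   8   1   8] [ 0.4166 -0.2663  0.0284]
ring? [183.1111 320.2222] [179 315  11  15  54] [0.3578 0.377  0.0263]
ring? [251.248  323.9268] [241 314  21  21 246] [0.3594 0.1848 0.0295]
ring? [368.5 314. ] [364 314  10   1  10] [ 0.4037 -0.137   0.0336]
ring? [152.7625 340.1379] [138 334  35  12 261] [0.2964 0.4597 0.0259]
[[-0.9261 -0.3772 -0.0008]
 [-0.3772  0.9261  0.0013]
 [ 0.0002  0.0015 -1.    ]]
white [399.2749 269.1457] [ 344  225  113   89 1146] ((0.5330526828765869, -0.2171078473329544), (0.2409619241952896, 0.3013836741447449), 5.72775411605835)
```

```bash
cat >> h.py <<'E'
BED=np.array([.533,-.2171,.03]); YAW=5.7
def bedpt(x,y,z): 
    c,s=np.cos(np.radians(YAW)),np.sin(np.radians(YAW)); return BED+np.array([c*x-s*y,s*x+c*y,z])
def tilt(a,flip=1,yaw=0):
    # tool z tilted a deg from down towards +y, jaws along x; yaw turns about z
    t=np.radians(a); z=np.array([0,np.sin(t),-np.cos(t)]); y=np.array([1.,0,0])*flip
    R=np.c_[np.cross(y,z),y,z]; return cv2.Rodrigues(np.array([0,0,np.radians(yaw)]))[0]@R
def shot(name,png=None):
    i,T=campose(name); p,d=robot.grab_frame(name)
    if png: cv2.imwrite(f"pics/{png}.png",p[:,:,::-1])
    return i,T,p,d,cloud(i,T,d)
E
python3 - <<'E'
from h import *
np.set_printoptions(precision=4,suppress=True)
for a in (60,75,85):
  for fl in (1,-1):
    for yp in (.141,.291):
      R=tilt(a,fl); P=np.array([.598,yp,.115])+R[:,2]*.01
      Rp=tilt(a-90,fl,YAW); 
      q=[robot.ik(P,R),robot.ik(P+[0,0,.13],R)]+[robot.ik(bedpt(x,-.02,.013+h)+Rp[:,2]*.01,Rp) for x in(-.072,.072) for h in(0,.17)]
      print(a,fl,yp,[None if x is None else np.round(x).astype(int).tolist() for x in q])
for fl in (0,90,180,-90):
  print(fl,[None if (x:=robot.ik(P,down(fl))) is None else np.round(x).astype(int).tolist() for P in([.53,.15,.30],[.54,-.27,.3],[.459,.252,.04],[.577,.034,.01],bedpt(-.075,.08,.01),bedpt(.075,.08,.01))])
E
```

```text
60 1 0.141 [[-8, 33, -1, -61, -79, -146], [-8, 24, 3, -59, -86, -158], None, [12, 3, -46, 39, -52, 147], [5, 26, -43, 59, -36, 127], [10, 15, -30, 38, -54, 150]]
60 1 0.291 [[5, 32, -3, -67, -70, -150], [6, 22, 0, -63, -75, -164], None, [12, 3, -46, 39, -52, 147], [5, 26, -43, 59, -36, 127], [10, 15, -30, 38, -54, 150]]
60 -1 0.141 [[-8, 33, -1, -61, -79, 34], [-8, 24, 3, -59, -86, 22], None, [12, 3, -46, 39, -52, -33], [5, 26, -43, 59, -36, -53], [10, 15, -30, 38, -54, -30]]
60 -1 0.291 [[5, 32, -3, -67, -70, 30], [6, 22, 0, -63, -75, 16], None, [12, 3, -46, 39, -52, -33], [5, 26, -43, 59, -36, -53], [10, 15, -30, 38, -54, -30]]
75 1 0.141 [[-14, 41, 1, -70, -90, -137], [-14, 31, 3, -70, -95, -149], [1, 16, -50, 35, -27, 153], [4, 3, -34, 19, -54, 170], [4, 26, -31, 26, -35, 160], [5, 16, -18, 18, -57, 171]]
75 1 0.291 [[-2, 40, -3, -77, -81, -138], [-2, 28, -1, -76, -84, -151], [1, 16, -50, 35, -27, 153], [4, 3, -34, 19, -54, 170], [4, 26, -31, 26, -35, 160], [5, 16, -18, 18, -57, 171]]
75 -1 0.141 [[-14, 41, 1, -70, -90, 43], [-14, 31, 3, -70, -95, 31], [1, 16, -50, 35, -27, -27],
[... 718 characters left out ...]
1], [-3, 6, -25, 6, -59, 5], [-1, 27, -20, 7, -42, 1], [-1, 18, -9, 6, -63, 4]]
0 [[36, 7, -8, 0, -75, 144], [-8, 12, -2, 0, -76, -172], [50, 18, -31, 0, -40, 130], [23, 25, -26, 0, -39, 157], None, None]
90 [[36, 7, -8, 0, -75, -126], [-8, 12, -2, 0, -76, -82], [50, 18, -31, 0, -40, -140], [23, 25, -26, 0, -39, -113], [6, 14, -38, 0, -38, -96], [6, 25, -20, 0, -45, -96]]
180 [[36, 7, -8, 0, -75, -36], [-8, 12, -2, 0, -76, 8], [50, 18, -31, 0, -40, -50], [23, 25, -26, 0, -39, -23], [6, 14, -38, 0, -38, -6], [6, 25, -20, 0, -45, -6]]
-90 [[36, 7, -8, 0, -75, 54], [-8, 12, -2, 0, -76, 98], [50, 18, -31, 0, -40, 40], [23, 25, -26, 0, -39, 67], [6, 14, -38, 0, -38, 84], [6, 25, -20, 0, -45, 84]]
```

```bash
python3 - <<'E'
from h import *
np.set_printoptions(precision=4,suppress=True)
R=down(180)
robot.goto([.53,-.30,.33],R)
i,T,p,d,W=shot("wrist","w_bed"); np.savez("pics/wb.npz",p=p,W=W,T=T)
robot.goto([.53,.08,.33],R)
i,T,p,d,W=shot("wrist","w_rack"); np.savez("pics/wr.npz",p=p,W=W,T=T)
z=W[...,2]; print(robot.read_t())
for nm,lo,hi in(("plug",.13,.155),("ring",.055,.068),("ring3",.022,.036)):
    for c,s,m in comps((z>lo)&(z<hi)&(np.ptp(p.astype(int),axis=2)<45),150):
        cn,_=cv2.findContours(m.astype(np.uint8),0,1); cn=max(cn,key=cv2.contourArea)
        pl=onplane(i,T,cn.reshape(-1,2),np.median(z[m]))[:,:2].astype(np.float32)
        (x,y),r=cv2.minEnclosingCircle(pl); print(nm,c.round(),s,np.median(z[m]).round(4),"circ",round(x,4),round(y,4),round(r,4))
z=np.load("pics/wb.npz")['W']; p=np.load("pics/wb.npz")['p']; z2=z[...,2]
reg=(z[...,1]<-.36)
for lo,hi in((.044,.052),(.06,.12),(.09,.125)):
    for c,s,m in comps((z2>lo)&(z2<hi)&((z[...,0]<.75)),60): print(lo,c.round(),s,z[m].min(0),np.median(z[m],0),z[m].max(0))
E
```

```text
3.225
plug [250. 267.] [239 256  22  23 379] 0.1424 circ 0.601 0.1378 0.0121
plug [253. 313.] [243 302  21  23 369] 0.1424 circ 0.5999 0.1874 0.0128
plug [260. 394.] [251 382  18  23 340] 0.1422 circ 0.6002 0.2848 0.015
ring [368. 243.] [ 344  219   50   49 1354] 0.0621 circ 0.4773 0.1408 0.0297
ring [380. 318.] [357 304  47  30 804] 0.0621 circ 0.4587 0.2463 0.0299
ring3 [322.  19.] [ 224    0  214   49 7934] 0.0301 circ 0.5214 -0.1069 0.1139
ring3 [332.  53.] [226  40 219  26 434] 0.0291 circ 0.518 -0.0679 0.1196
ring3 [281. 145.] [ 257  120   50   51 1402] 0.03 circ 0.5788 0.0318 0.029
ring3 [278. 246.] [243 210  48 124 256] 0.0286 circ 0.5995 0.1949 0.0887
ring3 [442. 391.] [434 383  17  17 215] 0.0287 circ 0.3599 0.3751 0.015
0.044 [301.  92.] [ 258   56   90   72 3433] [ 0.5029 -0.4418  0.044 ] [ 0.5554 -0.4038  0.0456] [ 0.5988 -0.3693  0.052 ]
0.044 [317. 193.] [ 199  115  224  219 6391] [ 0.4005 -0.3822  0.044 ] [ 0.537  -0.3202  0.0479] [ 0.6676 -0.1105  0.0515]
0.06 [321.  88.] [303  79  33  17 357] [ 0.5182 -0.4139  0.0601] [ 0.5312 -0.4068  0.1029] [ 0.5501 -0.4017  0.1122]
0.09 [325.  87.] [315  79  21  15 247] [ 0.5182 -0.4139  0.0902] [ 0.5274 -0.4075  0.1075] [ 0.537  -0.4017  0.1122]
```

```bash
python3 -c "
import cv2
a=cv2.resize(cv2.imread('pics/w_rack.png'),(400,300)); b=cv2.resize(cv2.imread('pics/w_bed.png'),(400,300)); cv2.imwrite('pics/both.png',cv2.hconcat([a,b]))"
```

```text
(no output)
```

View pics/both.png

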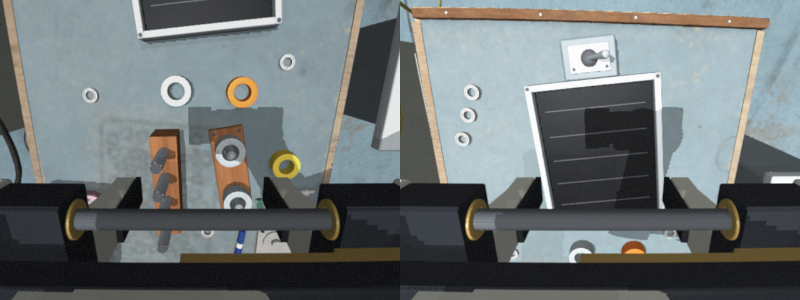

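Left view: the loose ring is grey at (281,145) full-frame, with the orange one beside it at (387,148). There are four plugs in the rack and two grey rings on the posts. Right view: the bed is clear and the lever leans towards the robot. I'll start with plug 1.

```bash
cat >> h.py <<'E'
A=80; ZG=.118
def pick_plug(x,y):
    R=tilt(A,-1); P=np.array([x,y,ZG])+R[:,2]*.008; S=P-[0,.09,0]
    robot.goto(S+[0,0,.10],R); robot.servo_line(S,speed=.2); robot.servo_line(P,speed=.12)
    robot.move_gripper(0.0); g=robot.read_grip_width()
    robot.servo_line(P+[0,0,.085],speed=.15); print("grip",round(g,3),round(robot.read_grip_width(),3),"F",robot.read_force().round(1))
def place_plug(bx,by=-.055,o=.30):
    Rp=tilt(A-90,-1,YAW); Q=bedpt(bx,by+ZG-.0745,.0032)
    robot.goto(Q+[0,0,.15],Rp); print("over bed grip",round(robot.read_grip_width(),3))
    robot.servo_line(Q+[0,0,.02],speed=.2); robot.servo_line(Q,speed=.05); print("F",robot.read_force().round(1))
    robot.move_gripper(o); robot.servo_line(Q+[0,0,.13],speed=.2); robot.move_gripper(1.0); print("t",robot.read_t())
E
python3 - <<'E'
from h import *
robot.move_gripper(1.0)
pick_plug(.5995,.139)
if robot.read_grip_width()>.15:
    place_plug(.072)
    robot.goto([.53,-.30,.33],down(180))
    i,T,p,d,W=shot("wrist","p1")
E
```

```text
grip 0.232 0.229 F [-0.9 -0.5 -1.2]
over bed grip 0.009
F [-0.1  0.1 -0.8]
t 13.1667
```

View pics/p1.png

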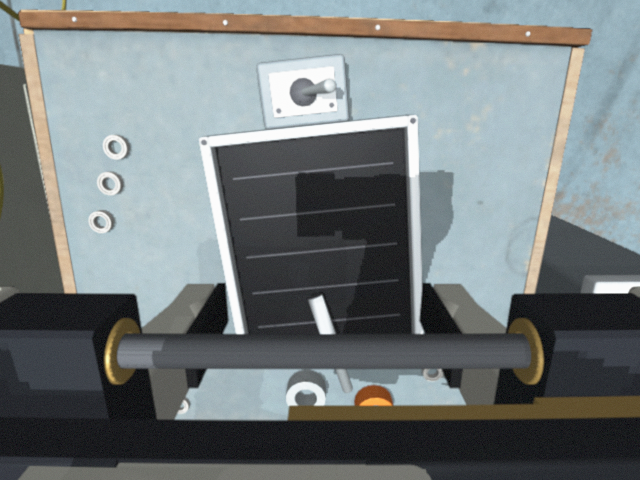

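```bash
python3 - <<'E'
from h import *
robot.goto([.40,-.42,.35],down(180))
i,T,p,d,W=shot("top"); np.savez("pics/t1.npz",p=p,W=W)
c=p[200:330,180:490]; cv2.imwrite("pics/t1.png",cv2.resize(c[:,:,::-1],None,fx=2.5,fy=2.5,interpolation=cv2.INTER_CUBIC))
i,T,p,d,W=shot("scene"); np.savez("pics/s1.npz",p=p,W=W)
c=p[200:340,210:450]; cv2.imwrite("pics/s1.png",cv2.resize(c[:,:,::-1],None,fx=3,fy=3,interpolation=cv2.INTER_CUBIC))
E
```

```text
(no output)
```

View pics/t1.png

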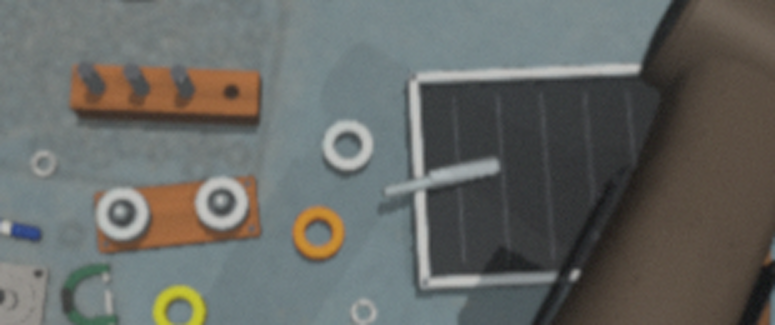

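The top view shows plug 1 lying across the left rim: its handle is inside the bed with the end at (379,266), and the shank tip sticks out at (335,277). I'll pick it up again by the handle with the tool pointing down.

```bash
cat >> h.py <<'E'
def plug_axis(W,p=None,ylo=-.36,yhi=-.02):
    z=W[...,2]; u=(W-BED); c,s=np.cos(np.radians(YAW)),np.sin(np.radians(YAW))
    bx=u[...,0]*c+u[...,1]*s; by=-u[...,0]*s+u[...,1]*c
    return bx,by,z
def regrip_place(H,ang,s,bx,by=-.055,zt=None):
    """H: grip point on handle (world, axis), ang: jaw direction deg, s: signed offset of grip from the plug centre along bed y"""
    robot.move_gripper(.75); R=down(ang); P=np.array(H)-[0,0,.006]
    robot.goto(P+[0,0,.12],R); robot.servo_line(P,speed=.12); robot.move_gripper(0); print("grip",robot.read_grip_width())
    robot.servo_line(P+[0,0,.09],speed=.12); print(robot.read_grip_width())
    Q=bedpt(bx,by+s,.004); Rq=down(180+YAW); robot.servo_line(Q+[0,0,.09],ori=Rq,speed=.1); print(robot.read_grip_width())
    robot.servo_line(Q,speed=.08); print("F",robot.read_force().round(1)); robot.move_gripper(.3)
    robot.servo_line(Q+[0,0,.13],speed=.2); robot.move_gripper(1.0); print("t",robot.read_t())
E
python3 - <<'E'
from h import *
np.set_printoptions(precision=4,suppress=True)
for n in("t1","s1"):
    D=np.load(f"pics/{n}.npz"); W=D['W']; p=D['p']; bx,by,z=plug_axis(W)
    m=(z>.037)&(z<.09)&(abs(bx)<.10)&(by>-.05)&(by<.137)&(p.min(2)>70)
    for c,s,k in comps(m,15):
        P=W[k]; mu=P[:,:2].mean(0); v=np.linalg.svd(P[:,:2]-mu,full_matrices=False)[2][0]; t=(P[:,:2]-mu)@v
        print(n,c,s,mu,"dir",np.degrees(np.arctan2(*v[::-1])),"ends",mu+v*t.min(),mu+v*t.max(), "z", [np.median(P[abs(t-q)<.008,2]) for q in (t.min()+.01,0,t.max()-.01)])
i,T=campose("top"); print(onplane(i,T,[[335.2,276.8]],.055),onplane(i,T,[[379.2,266]],.045))
E
```

```text
t1 [365.0103 268.8299] [351 263  29  13 194] [ 0.5264 -0.1209] dir -71.1211637752875 ends [ 0.5127 -0.0807] [ 0.54   -0.1605] z [np.float64(0.05779606611063426), np.float64(0.05450363485004206), np.float64(0.04726131671085998)]
s1 [375.2435 252.2   ] [366 246  19  14 115] [ 0.5228 -0.1194] dir -71.06757242201444 ends [ 0.5096 -0.0811] [ 0.5382 -0.1643] z [np.float64(0.0589184683064517), np.float64(0.05332313901879282), np.float64(0.04799619881760203)]
[[ 0.4993 -0.0393  0.055 ]] [[ 0.538  -0.1609  0.045 ]]
```

```bash
sed -i 's/Q=bedpt(bx,by+s,.004); Rq/Q=bedpt(bx,by+s,.008); Rq/' h.py; python3 - <<'E'
from h import *
regrip_place([.528,-.129,.045],199,-.0325,.072)
robot.goto([.598,.05,.30],tilt(60,-1))
pick_plug(.5995,.189)
if robot.read_grip_width()>.15:
    Rp=tilt(A-90,-1,YAW); robot.servo_line([.58,.05,.23],speed=.2); print(robot.read_grip_width())
    place_plug(.024)
robot.goto([.598,.05,.30],tilt(60,-1))
i,T,p,d,W=shot("top"); np.savez("pics/t2.npz",p=p,W=W)
c=p[200:330,180:490]; cv2.imwrite("pics/t2.png",cv2.resize(c[:,:,::-1],None,fx=2.5,fy=2.5,interpolation=cv2.INTER_CUBIC))
E
```

```text
grip 0.22970122169963092
0.22844825803162086
0.2292057578982525
F [-0.9  0.9  0.6]
t 25.3583
grip 0.225 0.231 F [ 0.  -0.  -2.1]
0.23350094700381932
over bed grip 0.006
F [0.  0.5 0.2]
t 36.6417
```

View pics/t2.png

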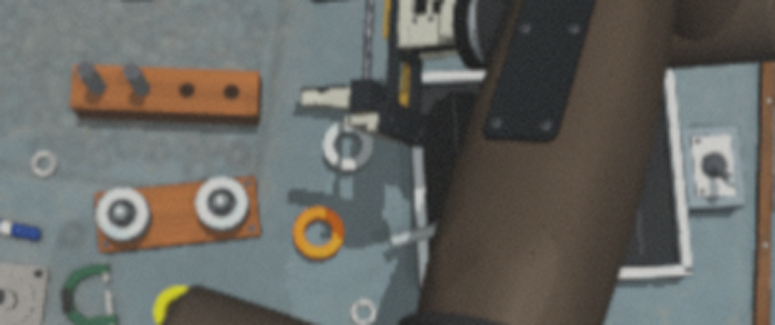

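Plug 2 came loose too, during the fast goto that turns it by 90°. Its shank shows over the left rim at crop (410,236). From here I'll carry plugs on slow straight lines with a deeper grip. First I'll look clear of the arm.

```bash
cat >> h.py <<'E'
np.set_printoptions(precision=4,suppress=True)
def look(n,png=True):
    robot.goto([.38,-.45,.35],down(180)); robot.dwell(.2)
    i,T,p,d,W=shot("top"); c=p[200:330,180:490]
    if png: cv2.imwrite(f"pics/{n}.png",cv2.resize(c[:,:,::-1],None,fx=2.5,fy=2.5,interpolation=cv2.INTER_CUBIC))
    bx,by,z=plug_axis(W)
    m=(z>.034)&(z<.1)&(abs(bx)<.103)&(by>-.137)&(by<.137)&(p.min(2)>85)
    for c,s,k in comps(m,15):
        P=W[k]; mu=P[:,:2].mean(0); v=np.linalg.svd(P[:,:2]-mu,full_matrices=False)[2][0]; t=(P[:,:2]-mu)@v
        f=lambda q:np.median(P[abs(t-q)<.008,2]).round(4)
        print(c.round(),s[4],"mid",mu+v*(t.max()+t.min())/2,"len",np.ptp(t).round(3),"dir",np.degrees(np.arctan2(*v[::-1])).round(1),"ends",mu+v*t.min(),mu+v*t.max(),"z",f(t.min()+.01),f(0),f(t.max()-.01),"bed",bx[k].mean().round(3),by[k].mean().round(3))
    return W,p
E
python3 - <<'E'
from h import *
look("t3")
E
```

```text
[418. 244.] 264 mid [ 0.6074 -0.2606] len 0.136 dir -84.7 ends [ 0.6012 -0.1931] [ 0.6137 -0.3282] z 0.0444 0.0471 0.0474 bed 0.07 -0.057
[368. 288.] 215 mid [ 0.473 -0.128] len 0.089 dir -71.6 ends [ 0.4589 -0.0857] [ 0.4871 -0.1704] z 0.0593 0.0543 0.0477 bed -0.05 0.092
```

View pics/t3.png

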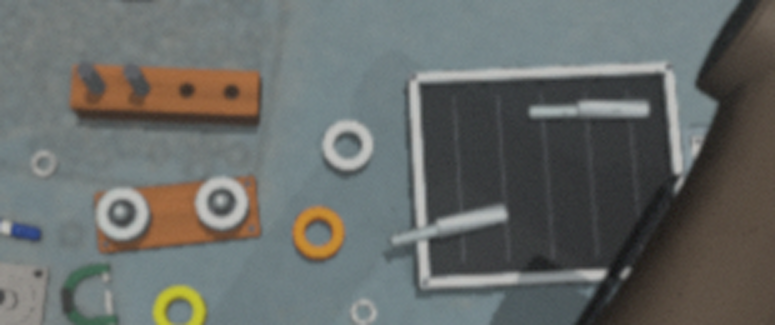

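Plug 1 now lies well in the bed at crop (590,109). Plug 2 lies over the left rim, handle end at crop (505,213), so I'll regrip it the same way. Then I'll fetch plug 3 with a slow turning line.

```bash
cat > fix.py <<'E'
from h import *
def pick2(x,y,dp=.014):
    R=tilt(A,-1); P=np.array([x,y,ZG])+R[:,2]*dp; S=P-[0,.09,0]
    robot.goto(S+[0,0,.10],R); robot.servo_line(S,speed=.25); robot.servo_line(P,speed=.15)
    robot.move_gripper(0.0); robot.servo_line(P+[0,0,.09],speed=.12); print("lift",robot.read_grip_width())
    robot.servo_line([.58,.03,.23],speed=.15); print("carry",robot.read_grip_width())
def place2(bx,by=-.055,o=.30):
    Rp=tilt(A-90,-1,YAW); Q=bedpt(bx,by+ZG-.0745,.0032); M=np.array([.55,-.08,.24])
    robot.servo_line(M,ori=tilt(35,-1,YAW/2),speed=.06); print("turn1",robot.read_grip_width())
    if robot.read_grip_width()<.15: return
    robot.servo_line(Q+[0,0,.16],ori=Rp,speed=.08); print("turn2",robot.read_grip_width())
    if robot.read_grip_width()<.15: return
    robot.servo_line(Q+[0,0,.02],speed=.2); robot.servo_line(Q,speed=.05); print("F",robot.read_force().round(1))
    robot.move_gripper(o); robot.servo_line(Q+[0,0,.13],speed=.2); robot.move_gripper(1.0); print("t",robot.read_t())
E
python3 - <<'E'
from fix import *
regrip_place([.476,-.137,.0445],198,-.0325,.024)
robot.goto([.598,.05,.30],tilt(60,-1))
pick2(.5995,.239)
place2(-.024)
look("t4",True)
E
```

```text
grip 0.23524379388317612
0.23288639015456145
0.2297698817924386
F [-0.5  0.2 -0.2]
t 50.5
lift 0.22868215914234533
carry 0.23197609238875222
turn1 0.22850458819027297
turn2 0.22680872259214802
F [-1.  -0.5 -1.2]
t 65.35
[417. 244.] 269 mid [ 0.6075 -0.2611] len 0.136 dir -84.8 ends [ 0.6013 -0.1932] [ 0.6136 -0.329 ] z 0.0456 0.0466 0.0464 bed 0.07 -0.057
[420. 260.] 271 mid [ 0.5618 -0.2676] len 0.135 dir -84.4 ends [ 0.5553 -0.2005] [ 0.5684 -0.3347] z 0.0441 0.0455 0.0463 bed 0.024 -0.06
[416. 277.] 257 mid [ 0.5139 -0.2689] len 0.134 dir -82.7 ends [ 0.5054 -0.2026] [ 0.5224 -0.3352] z 0.0468 0.0474 0.0423 bed -0.024 -0.046
```

Three plugs are in. Next come plug 4 and the two post rings.

```bash
cat >> fix.py <<'E'
def ring(x,y,zb,bx,by=.08):
    robot.move_gripper(.85); R=down(180); P=np.array([x,y,zb+.007])
    robot.goto(P+[0,0,.13],R); robot.servo_line(P,speed=.15); robot.move_gripper(0); g=robot.read_grip_width()
    robot.servo_line(P+[0,0,.13],speed=.12); print("ring grip",round(g,3),round(robot.read_grip_width(),3))
    if robot.read_grip_width()<.5: return False
    Q=bedpt(bx,by,.0085); Rq=down(270+YAW)
    robot.servo_line(Q+[0,0,.13],ori=Rq,speed=.1); print("over",round(robot.read_grip_width(),3))
    if robot.read_grip_width()<.5: return False
    robot.servo_line(Q+[0,0,.02],speed=.15); robot.servo_line(Q,speed=.05); print("F",robot.read_force().round(1))
    robot.move_gripper(.73); robot.servo_line(Q+[0,0,.12],speed=.2); print("t",robot.read_t()); return True
E
python3 - <<'E'
from fix import *
robot.goto([.598,.05,.30],tilt(60,-1))
pick2(.5995,.289)
place2(-.072)
try:
    ring(.477,.142,.032,.07) and ring(.459,.2505,.032,0)
except Exception as e: print("ERR",repr(e),robot.read_position())
W,p=look("t5")
z=W[...,2]
for c,s,k in comps((z>.02)&(z<.04)&(W[...,1]>-.05)&(W[...,1]<.1)&(np.ptp(p.astype(int),axis=2)<60),60): print("ring3",c,s[4],(W[k].max(0)+W[k].min(0))/2,np.ptp(W[k],axis=0))
E
```

```text
lift 0.23027551507646188
carry 0.22778248582432184
turn1 0.23203540550786478
turn2 0.23098567861657338
F [ 0.4 -0.1 -1.6]
t 83.0
ring grip 0.679 0.679
over 0.679
F [ 0.5  0.2 -2.9]
t 93.2417
ring grip 0.677 0.677
over 0.677
F [-0.6 -1.3 -1. ]
t 105.1
[369. 245.] 251 mid [ 0.5932 -0.1311] len 0.061 dir -72.3 ends [ 0.5838 -0.1019] [ 0.6026 -0.1604] z 0.0587 0.0577 0.0581 bed 0.068 0.081
[418. 244.] 265 mid [ 0.6075 -0.2625] len 0.138 dir -84.6 ends [ 0.601  -0.1937] [ 0.6139 -0.3312] z 0.0448 0.0455 0.0457 bed 0.07 -0.058
[420. 260.] 268 mid [ 0.5618 -0.2677] len 0.136 dir -84.5 ends [ 0.5552 -0.2   ] [ 0.5683 -0.3354] z 0.0438 0.0449 0.0471 bed 0.024 -0.06
[370. 270.] 250 mid [ 0.5234 -0.1374] len 0.06 dir -85.9 ends [ 0.5212 -0.1073] [ 0.5255 -0.1674] z 0.0579 0.0574 0.058 bed -0.002 0.082
[417. 277.] 260 mid [ 0.5139 -0.2689] len 0.134 dir -82.8 ends [ 0.5056 -0.2025] [ 0.5223 -0.3354] z 0.0453 0.0465 0.0451 bed -0.024 -0.047
[412. 294.] 223 mid [ 0.4651 -0.2574] len 0.101 dir -84.2 ends [ 0.4599 -0.2071] [ 0.4702 -0.3077] z 0.0474 0.0473 0.0453 bed -0.072 -0.03
ring3 [309.8929 131.369 ] 84 [0.9366 0.057  0.0301] [0.0073 0.0811 0.0191]
ring3 [318.5855 258.1538] 234 [0.554  0.0095 0.0295] [0.0571 0.0545 0.0183]
```

View pics/t5.png

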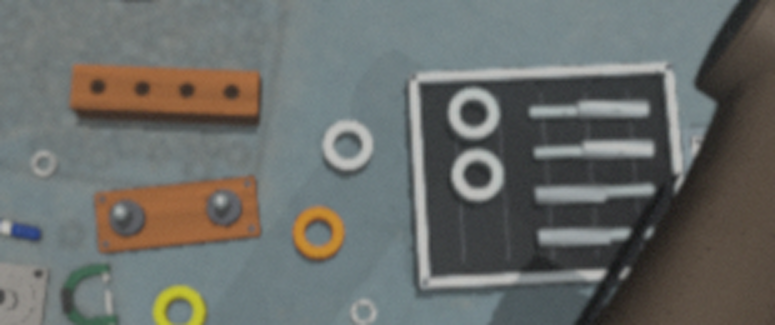

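All four plugs and two rings are in. The loose grey ring had already been knocked aside; it is now at pixel (318.6, 258.2), which is (0.555, 0.008). I'll fetch it now.

```bash
python3 - <<'E'
from fix import *
try: ring(.555,.0082,.0,-.07)
except Exception as e: print("ERR",repr(e),robot.read_position())
robot.move_gripper(0)
robot.goto([.45,-.25,.38],down(180))
i,T,p,d,W=shot("wrist","sw"); bx,by,z=plug_axis(W)
m=(z>.055)&(z<.13)&(by<-.16)&(by>-.23)&(abs(bx)<.08)
P=W[m]; print("lever n",len(P),"bed:",[(round(lo,3),np.median(bx[m&(z>lo)&(z<=lo+.01)]).round(4),np.median(by[m&(z>lo)&(z<=lo+.01)]).round(4)) for lo in np.arange(.055,.12,.01)], P.max(0))
look("t6",True)
E
```

```text
ring grip 0.65 0.642
over 0.639
F [ 0.2 -0.2 -1.5]
t 116.525
lever n 294 bed: [(np.float64(0.055), np.float64(-0.0023), np.float64(-0.1866)), (np.float64(0.065), np.float64(-0.0075), np.float64(-0.1867)), (np.float64(0.075), np.float64(-0.0118), np.float64(-0.1864)), (np.float64(0.085), np.float64(-0.0164), np.float64(-0.1862)), (np.float64(0.095), np.float64(-0.021), np.float64(-0.186)), (np.float64(0.105), np.float64(-0.0288), np.float64(-0.1881)), (np.float64(0.115), np.float64(nan), np.float64(nan))] [ 0.5607 -0.3957  0.1124]
[369. 245.] 248 mid [ 0.5932 -0.1319] len 0.063 dir -74.8 ends [ 0.585  -0.1018] [ 0.6014 -0.1621] z 0.0584 0.0579 0.0586 bed 0.068 0.081
[417. 244.] 267 mid [ 0.6074 -0.2611] len 0.135 dir -84.9 ends [ 0.6014 -0.1937] [ 0.6135 -0.3286] z 0.0453 0.0478 0.0463 bed 0.07 -0.057
[420. 260.] 270 mid [ 0.5618 -0.2673] len 0.135 dir -84.5 ends [ 0.5553 -0.2001] [ 0.5682 -0.3344] z 0.0431 0.0475 0.0463 bed 0.024 -0.06
[370. 270.] 252 mid [ 0.5234 -0.136 ] len 0.057 dir 146.2 ends [ 0.5471 -0.1518] [ 0.4998 -0.1202] z 0.0581 0.0581 0.0576 bed -0.002 0.082
[417. 277.] 261 mid [ 0.514  -0.2693] len 0.134 dir -83.0 ends [ 0.5058 -0.2026] [ 0.5222 -0.3359] z 0.0458 0.0467 0.0444 bed -0.024 -0.047
[372. 295.] 263 mid [ 0.4555 -0.1456] len 0.063 dir -75.4 ends [ 0.4476 -0.1151] [ 0.4634 -0.1761] z 0.0579 0.0578 0.0581 bed -0.071 0.082
[412. 294.] 225 mid [ 0.4652 -0.2574] len 0.1 dir -84.3 ends [ 0.4602 -0.2074] [ 0.4701 -0.3074] z 0.0475 0.0466 0.0447 bed -0.072 -0.03
  return _methods._mean(a, axis=axis, dtype=dtype,
  ret = ret.dtype.type(ret / rcount)
```

View pics/sw.png

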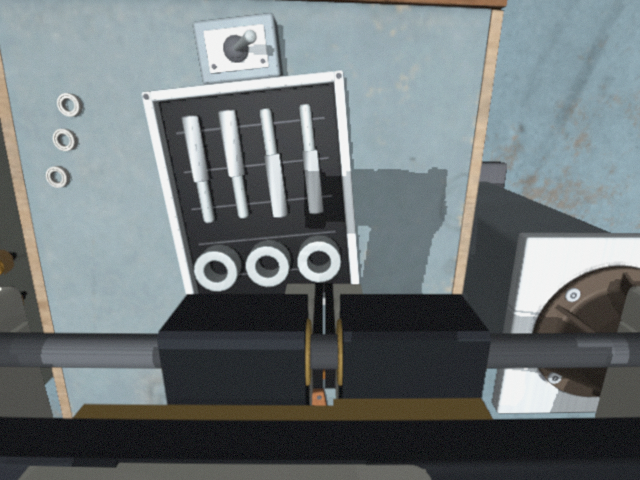

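All seven parts lie in the bed: plugs at (195–313, 105–220), rings at (216,268), (268,264) and (318,259). The lever at (247,38) is off. Next is the switch.

```bash
cat > sw.py <<'E'
from h import *
R=down(270+YAW); q=lambda x,z=.06: bedpt(x,-.187,z)
def lever(n):
    robot.goto([.45,-.25,.38],down(180)); i,T,p,d,W=shot("wrist",n); bx,by,z=plug_axis(W)
    m=(z>.095)&(z<.13)&(by<-.16)&(by>-.23)&(abs(bx)<.08); print("lever tip bx",np.median(bx[m]).round(4),m.sum(),"t",robot.read_t())
E
python3 - <<'E'
from sw import *
robot.move_gripper(0)
robot.goto(q(-.07,.15),R); robot.servo_line(q(-.07),speed=.15); robot.servo_line(q(0),speed=.06); print(robot.read_force().round(1))
robot.servo_line(q(-.05),speed=.15); t=robot.read_t(); robot.servo_line(q(-.05,.15),speed=.2); lever("on")
if 1:
    robot.goto(q(.075,.15),R); robot.servo_line(q(.075),speed=.15)
    while robot.read_t()-t<5.2: robot.dwell(.2)
    np.save("pics/ton.npy",t); print(robot.read_t()-t, robot.read_position())
E
```

```text
[ 0.  -0.3  0.7]
lever tip bx 0.0238 214 t 126.5833
5.300000000000011 [ 0.6262 -0.3957  0.0901]
```

```bash
python3 - <<'E'
from sw import *
robot.servo_line(q(0),speed=.06); print(robot.read_force().round(1))
robot.servo_line(q(.05),speed=.15); robot.servo_line(q(.05,.15),speed=.2); lever("off")
look("t7")
E
```

```text
[-0.5 -0.3  1.4]
lever tip bx -0.0273 175 t 133.7167
[369. 245.] 244 mid [ 0.5932 -0.1313] len 0.061 dir -80.4 ends [ 0.5881 -0.101 ] [ 0.5984 -0.1616] z 0.0571 0.0572 0.0582 bed 0.068 0.081
[418. 244.] 264 mid [ 0.6074 -0.261 ] len 0.135 dir -85.0 ends [ 0.6015 -0.1938] [ 0.6133 -0.3281] z 0.0462 0.0461 0.0469 bed 0.07 -0.058
[420. 260.] 269 mid [ 0.5617 -0.267 ] len 0.135 dir -84.4 ends [ 0.5551 -0.1999] [ 0.5683 -0.334 ] z 0.0455 0.0467 0.0458 bed 0.024 -0.06
[370. 270.] 252 mid [ 0.525  -0.1347] len 0.062 dir -150.3 ends [ 0.5519 -0.1193] [ 0.4981 -0.15  ] z 0.0583 0.0583 0.0581 bed -0.002 0.082
[416. 277.] 260 mid [ 0.514  -0.2689] len 0.134 dir -83.0 ends [ 0.5058 -0.2022] [ 0.5222 -0.3355] z 0.0459 0.0472 0.0446 bed -0.024 -0.047
[372. 295.] 261 mid [ 0.4565 -0.1449] len 0.063 dir -53.3 ends [ 0.4377 -0.1197] [ 0.4753 -0.1701] z 0.0577 0.0583 0.0572 bed -0.07 0.082
[412. 294.] 224 mid [ 0.4652 -0.2579] len 0.102 dir -84.3 ends [ 0.4602 -0.2069] [ 0.4703 -0.3089] z 0.0469 0.046 0.0439 bed -0.071 -0.029
```

View pics/off.png

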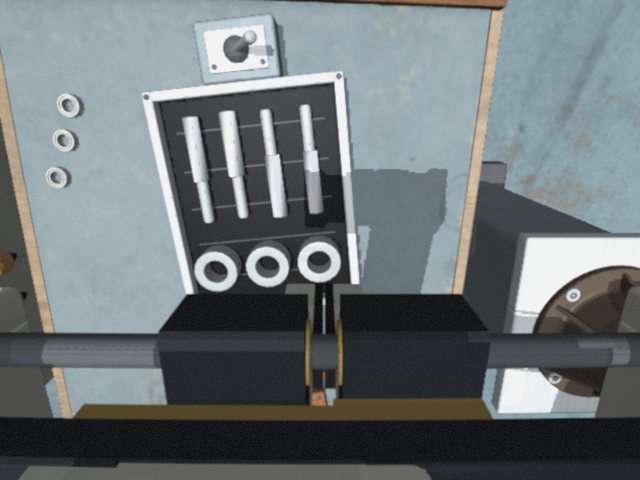

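The lever is back at off, at (247,38), all seven parts are still in the bed, and the arm is clear. I'm handing in.

```bash
python3 -c "
from rig import robot
print(robot.read_force().round(2)); robot.job_done(); print(robot.read_t())"
```

```text
[ 0.57  0.52 -0.1 ]
the job is handed in; nothing more can be done
the job is handed in; nothing more can be done
```

All four plug gauges and all three setting rings are lying in the demagnetiser's bed. The switch was on for a little over 5 s and is off again. I handed the job in at about 135 s; no verdict is reported.

- **Drops:** Plugs 1 and 2 came out of the grip while being turned quickly over the bed, and each fell across the left rim. I picked both up again and laid them in place. Plugs 3 and 4 went in without trouble, using slower moves and a deeper grip.
- **Loose ring:** It had been knocked aside by a few centimetres, so I found it again before picking it up.
- **Last checks:**
  - Every part lay inside the rim, within about 72 mm of the bed's centre along x and 82 mm along y. The plugs' tops were level to within a few millimetres.
  - The lever tip read +24 mm when on and −27 mm after switching back, matching the start position.
  - The arm was clear of everything.
- **Not measured:** The fourth plug was partly hidden in the top view, so its full length showed only in the wrist picture. I did not measure the marker and bearings at the end; the arm did not work near them.

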